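# Gather the plugs in the cut-off corner of the parts tray

### The job

Put the stray brass plug that lies on the bench into the metal parts tray with the other three while the tray stands on the bench. Then pick the tray up (the wooden handle is meant for that), hold it well clear of the bench and tip it until all four plugs have slid together into its cut-off corner, so that they can be counted there. Finish while still holding the tray in the air, tipped with the cut-off corner clearly lowest and the plugs lying still in it; leave the other things on the bench alone.

Things in the scene. Friction and masses are not known exactly. Their poses are not given: they have to be found in the camera images.
- tray: Loose open tray of plain sheet aluminium, 200 x 140 mm outside (x by y), about 0.3 kg; floor and walls 3 mm thick, walls 36 mm high. Its +x +y corner is cut off at 45 degrees, the others are square. A wooden handle runs along y over its middle. Origin: centre of the underside; z up. It stands on the bench at any yaw.
- grip (a point): Centre of the straight wooden handle, 86 mm above the tray's underside, axes as the tray's. The handle is 14 mm thick (x; pinch it across this), 140 mm long (y), 20 mm high (76 to 96 mm above the underside); upright steel straps, 22 mm wide and 3 mm thick, carry it outside the long walls. The tray hangs balanced from it.
- cut_corner (a point): Point on the tray's floor just inside the middle of the cut-off corner: 82 mm along x, 52 mm along y from the tray's origin, 3 mm up. The cut takes 30 mm off each side and its wall is only 28 mm high. Tipping the tray about 37 degrees straight towards it brings all plugs there; rocking frees one that hangs back.
- corner_b (a point): Square inner floor corner of the tray at x = +97, y = -67 mm.
- corner_c (a point): Square inner floor corner of the tray at x = -97, y = +67 mm.
- corner_d (a point): Square inner floor corner of the tray at x = -97, y = -67 mm, opposite the cut-off corner.
- plug_a: Brass-coloured phono plug, 11 mm thick, 42 mm long along its y, about 12 g, lying loose on the tray's floor away from the cut-off corner. It does not roll (behaves as a bar of 11 x 42 x 11 mm); it slides once the smooth floor is tipped 9 to 14 degrees, but needs more along a wall that it leans on. Origin: centre of its underside.
- plug_b: Brass-coloured phono plug, 11 mm thick, 42 mm long along its y, about 12 g, lying loose on the tray's floor away from the cut-off corner. It does not roll (behaves as a bar of 11 x 42 x 11 mm); it slides once the smooth floor is tipped 9 to 14 degrees, but needs more along a wall that it leans on. Origin: centre of its underside.
- plug_c: Brass-coloured phono plug, 11 mm thick, 42 mm long along its y, about 12 g, lying loose on the tray's floor away from the cut-off corner. It does not roll (behaves as a bar of 11 x 42 x 11 mm); it slides once the smooth floor is tipped 9 to 14 degrees, but needs more along a wall that it leans on. Origin: centre of its underside.
- stray_plug: The stray: the same kind of brass-coloured plug (11 mm thick along x, 42 mm long along y, 11 mm high, about 12 g, does not roll), lying on the bench to the right of the tray, at any yaw. Origin: centre of its underside.
- screwdriver: Bystander: blue-handled screwdriver, 158 x 24 mm, lying on the bench.
- side_cutters: Bystander: side cutters with one red and one blue handle, 170 x 60 x 16 mm, lying on the bench.
- note_block_b: Bystander: pink note block, 68 x 68 x 16 mm.
- phone: Bystander: dark phone lying flat, 165 x 81 x 11 mm.

How it is judged:
By the outcome, as a careful person would: the job done as asked, in the order asked, and still so for the second after the job is handed in, while the arm keeps its last pose, push and grip.
It also fails if it takes over 51 s, if anything falls off the work surface, if the arm or the gripper's body presses on something with over 40 N, if the wrist force passes 120 N, or if a joint passes its speed limit or range.

### The arm

A 6-joint arm with a two-finger parallel gripper is mounted at the origin on a cart in front of the work surface, level with it; the furniture and walls round the work are solid. World frame = base frame: x ahead of the robot, y to its left, z up, the work surface at z = 0. Lengths are in m, angles in rad, forces in N, time in s.
With the tool pointing down it reaches from about 0.375 to 0.975 m from the base axis. Payload 3.8 kg.
Tool frame: the origin (TCP) lies where the fingers leave the gripper's body, on its centre line; the fingertips stand 73 mm ahead of it and the grasp point (between the pads) lies 54 mm ahead of it; z points along the fingers, y is the line along which they close (so a half turn about z gives the same grasp; the last joint's range is limited). The gripper opens to 85 mm and grips with 20 to 120 N. Pads are 22 mm wide; open, the fingers measure 114 mm over their backs; the gripper's body (76 mm by 85 mm) begins 54 mm behind the grasp point. The pads swing forward as they close: fully open they stand 13 mm farther back than shut.
Start: joints at [-1.323, 0.264, 1.604, -0, 1.274, -0.037], TCP at [0.19, -0.648, 0.304] pointing down, gripper open.
Joint ranges: [-2.63, 2.63], [-0.94, 2.18], [0.31, 2.57], [-1.31, 4.45], [0, 2.66], [-2.55, 2.55]. Speed limits (rad/s): [2.57, 2.57, 3.14, 3.14, 3.14, 3.14].

### API

Orientations are given as a unit quaternion [x, y, z, w].
In Python, from cell import ctrl gives the robot as it stands.
- The arm moves only by the shell command python3 -m jog 'ROWS' [OPENING] [FORCE]. ROWS is JSON, a list that holds one entry, the list of rows, each a list of 4 numbers: the shift along the world's x, y, z in mm, then the turn about the world's z in rad. A call has 1 to 10 rows; each row shifts and turns the commanded pose from where the row before left it; what a row does not reach is not made up. A row lasts 1/8 s, in which the tool goes at most 62.5 mm and 10.7 degrees, less where a joint would pass 70% of its speed; a pose out of reach is approached as far as the arm can. A call is refused whole if a number of a shift passes 62.5 or a number of a turn 0.188, either way. A call with a gripper value outside its range is refused whole. OPENING is the closure, from -1 (fully open) to 1 (shut), so that 0 is half open, set as the call begins (- or left out, the last holds). The fingers move at their own pace and stop on an object; FORCE is the grip in N (left out, the last holds). Time passes only in rows, so rows that do not move let the fingers close. It gives the time, the measured TCP pose, the force, the opening and the grip force at its end, in the units of the state.
- ctrl.get_state(): the state, without advancing time (a new reading comes with each control period).
- ctrl.get_image(name): name is "side" or "top"; returns a dict with "image" (400x640x3 uint8, red, green, blue), "fx", "fy", "cx", "cy" (pixels), "k1" (the pictures are not rectified: a ray, as slopes to the right and down, at radius r is drawn at 1 + k1 r^2 times it, then the intrinsics apply), "view" (4x4, takes a point from world to camera coordinates). Camera axes: x right, y down, z forward; pixel columns grow to the right and rows downward; lengths in m; the calibration is good to about 2 mm. A picture is of the moment at which its call begins. There is no depth.
- ctrl.hand_in(): hands the job in; it is judged then, once.
The state is a dict: "t": time; "qpos": joint angles; "dq": joint speeds; "joint_efforts": joint torques, N m; "ee_pos": TCP position; "eef_rot": TCP orientation; "contact_force": force on the tool from outside, world axes, zero at the start; "torque": the same for the moment, N m; "gripper_width": finger opening in m; "gripper_force": force on a finger pad.
Only numpy, scipy, OpenCV 4.12 (cv2) and the standard library are available. Lean on these libraries where they do the work, as an engineer would, in place of code of your own. Each camera call takes 0.05 s, during which the arm holds its last target. There are 200 camera calls.

## Working session

There is one attempt and no reset: what is moved stays moved. The work goes in short steps, Python scripts to look and compute and a shell command to move; the robot and the scene stay as the last step left them, time stands still between calls to the robot, and variables do not carry over. Pictures are saved under pics/ and viewed, at most 10 in all, crops included, and the job is handed in when it is done.

```bash
ls && mkdir -p pics
cat > h.py <<'E'
import numpy as np, cv2
from cell import ctrl
def shot(name, tag):
    d=ctrl.get_image(name); cv2.imwrite(f'pics/{tag}.png', d['image'][:,:,::-1]); np.save(f'pics/{tag}.npy', d, allow_pickle=True); return d
def load(tag): return np.load(f'pics/{tag}.npy', allow_pickle=True).item()
def K(d): return np.array([[d['fx'],0,d['cx']],[0,d['fy'],d['cy']],[0,0,1.]]), np.array([d['k1'],0,0,0,0.])
def plane(d, px, z):
    k,c=K(d); n=cv2.undistortPoints(np.array(px,float).reshape(-1,1,2),k,c).reshape(-1,2)
    V=np.array(d['view']); R=V[:3,:3]; o=-R.T@V[:3,3]
    r=np.c_[n,np.ones(len(n))]@R
    return o+r*((z-o[2])/r[:,2])[:,None]
def proj(d, P):
    k,c=K(d); V=np.array(d['view']); rv=cv2.Rodrigues(V[:3,:3])[0]
    return cv2.projectPoints(np.array(P,float).reshape(-1,1,3),rv,V[:3,3],k,c)[0].reshape(-1,2)
E
python3 - <<'E'
from h import *
for n in ('top','side'):
    d=shot(n,n+'0'); V=np.array(d['view']); print(n,d['fx'],d['k1'],-V[:3,:3].T@V[:3,3], V[2,:3])
E
```

```text
pics
top 441.62272828845863 -0.01567493261967419 [0.29854691 0.10436079 1.3393901 ] [ 0.16393858 -0.00797912 -0.98643828]
side 466.9428643902365 -0.03287036906086808 [0.44851641 1.49367423 1.1226553 ] [ 0.02367122 -0.79835165 -0.60172611]
```

View pics/top0.png

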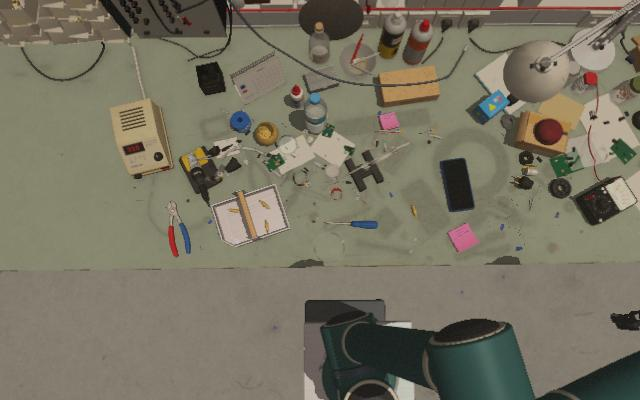

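View pics/side0.png

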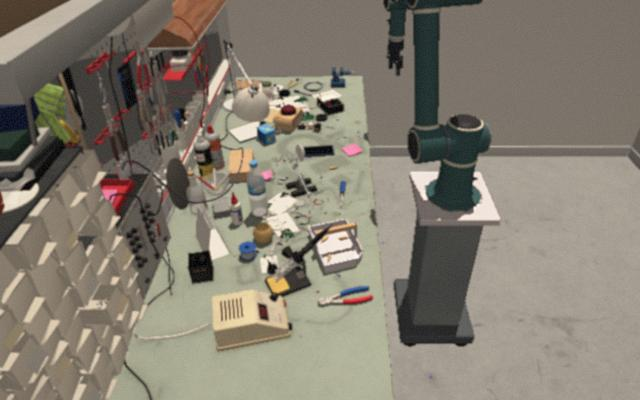

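Run:
```python
from h import *
d=load('top0'); im=d['image'][:,:,::-1]
a=cv2.resize(im[175:255,200:300],None,fx=6,fy=6,interpolation=cv2.INTER_CUBIC)
b=cv2.resize(im[190:230,395:435],None,fx=5,fy=5,interpolation=cv2.INTER_CUBIC)
c=np.zeros((480,800,3),np.uint8); c[:,:600]=a; c[:200,600:]=b; cv2.imwrite('pics/z0.png',c)
hsv=cv2.cvtColor(d['image'],cv2.COLOR_RGB2HSV)
print('px', plane(d,[[414,210],[240,192],[259,240],[251,215]],0.0).round(3))
roi=hsv[200:222,403:425]; 
m=((roi[...,0]>10)&(roi[...,0]<28)&(roi[...,1]>110)).astype(np.uint8); print(m)
print(d['image'][205:216,410:418].tolist()[5])
```

```text
px [[ 0.479 -0.184  0.   ]
 [ 0.541  0.349  0.   ]
 [ 0.393  0.289  0.   ]
 [ 0.47   0.315  0.   ]]
[[0 0 0 0 0 0 0 0 0 0 0 0 0 0 0 0 0 0 0 0 0 0]
 [0 0 0 0 0 0 0 0 0 0 0 0 0 0 0 0 0 0 0 0 0 0]
 [0 0 0 0 0 0 0 0 0 0 0 0 0 0 0 0 0 0 0 0 0 0]
 [0 0 0 0 0 0 0 0 0 0 0 0 0 0 0 0 0 0 0 0 0 0]
 [0 0 0 0 0 0 0 0 0 0 0 0 0 0 0 0 0 0 0 0 0 0]
 [0 0 0 0 0 0 0 0 0 1 0 0 0 0 0 0 0 0 0 0 0 0]
 [0 0 0 0 0 0 0 0 0 1 1 0 0 0 0 0 0 0 0 0 0 0]
 [0 0 0 0 0 0 0 0 0 1 1 1 0 0 0 0 0 0 0 0 0 0]
 [0 0 0 0 0 0 0 0 0 1 1 1 0 0 0 0 0 0 0 0 0 0]
 [0 0 0 0 0 0 0 0 0 1 1 1 1 0 0 0 0 0 0 0 0 0]
 [0 0 0 0 0 0 0 0 0 1 1 1 1 0 0 0 0 0 0 0 0 0]
 [0 0 0 0 0 0 0 0 0 0 1 1 1 1 0 0 0 0 0 0 0 0]
 [0 0 0 0 0 0 0 0 0 0 1 1 1 1 0 0 0 0 0 0 0 0]
 [0 0 0 0 0 0 0 0 0 0 1 1 1 1 0 0 0 0 0 0 0 0]
 [0 0 0 0 0 0 0 0 0 0 0 1 1 1 0 0 0 0 0 0 0 0]
 [0 0 0 0 0 0 0 0 0 0 0 1 1 1 0 0 0 0 0 0 0 0]
 [0 0 0 0 0 0 0 0 0 0 0 0 1 1 0 0 0 0 0 0 0 0]
 [0 0 0 0 0 0 0 0 0 0 0 0 0 0 0 0 0 0 0 0 0 0]
 [0 0 0 0 0 0 0 0 0 0 0 0 0 0 0 0 0 0 0 0 0 0]
 [0 0 0 0 0 0 0 0 0 0 0 0 0 0 0 0 0 0 0 0 0 0]
 [0 0 0 0 0 0 0 0 0 0 0 0 0 0 0 0 0 0 0 0 0 0]
 [0 0 0 0 0 0 0 0 0 0 0 0 0 0 0 0 0 0 0 0 0 0]]
[[131, 129, 106], [113, 109, 89], [80, 65, 40], [140, 106, 52], [181, 143, 69], [175, 142, 75], [135, 122, 86], [122, 119, 97]]
```

View pics/z0.png

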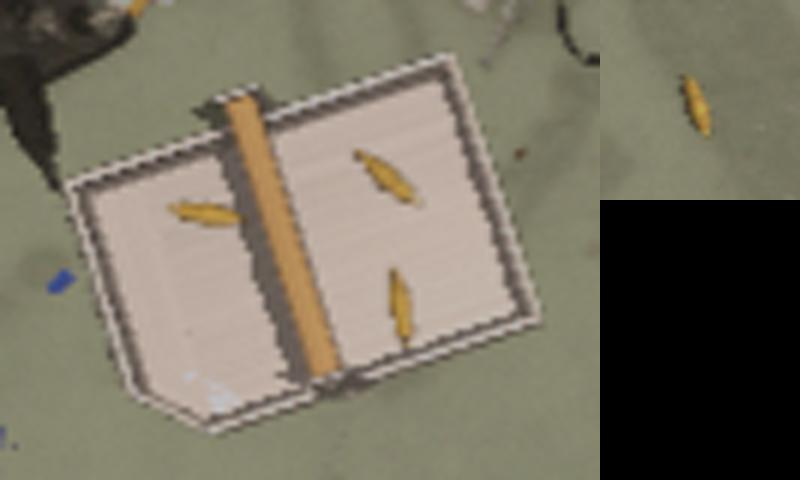

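```bash
cat >> h.py <<'E'
from scipy.spatial.transform import Rotation as Rn
def st():
    s=ctrl.get_state(); R=Rn.from_quat(s['eef_rot']).as_matrix()
    print('t %.2f'%s['t'],'p',np.round(s['ee_pos'],4),'yaw of tool y %.3f'%np.arctan2(R[1,1],R[0,1]),'z',R[:,2].round(3),'F',np.round(s['contact_force'],1),'T',np.round(s['torque'],2),'w %.4f f %.1f'%(s['gripper_width'],s['gripper_force']),'q',np.round(s['qpos'],3))
    return s
E
python3 - <<'E'
from h import *
d=load('top0')
hsv=cv2.cvtColor(d['image'],cv2.COLOR_RGB2HSV)
m=((hsv[...,0]>10)&(hsv[...,0]<28)&(hsv[...,1]>110)); m[:200]=0;m[222:]=0;m[:,:403]=0;m[:,425:]=0
ys,xs=np.nonzero(m); P=plane(d,np.c_[xs,ys],0.006)[:,:2]; c=P.mean(0); u=np.linalg.svd(P-c)[2][0]
print('plug',c,'long axis yaw',np.arctan2(u[1],u[0]), np.ptp((P-c)@u))
f=lambda L:[[199.6+x/6,174.6+y/6] for x,y in L]
b,dd,cc=plane(d,f([(68,185),(453,57),(540,320)]),0.036)[:,:2]
h1,h2=plane(d,f([(240,100),(322,375)]),0.096)[:,:2]
print('b,d,c',b,dd,cc,'len',np.linalg.norm(b-dd),np.linalg.norm(cc-dd),'ctr',(b+cc)/2)
x=b-dd; y=cc-dd; print('yaw x',np.arctan2(x[1],x[0]),'y-90',np.arctan2(y[1],y[0])-np.pi/2)
print('handle',h1,h2,(h1+h2)/2,np.linalg.norm(h1-h2),np.arctan2(*(h2-h1)[::-1]))
st()
E
```

```text
plug [ 0.47513059 -0.18294573] long axis yaw -2.874140377004984 0.035606849802119506
b,d,c [0.49539358 0.42879152] [0.55771405 0.23773906] [0.42507734 0.19437751] len 0.20095990752971252 0.13954468132756193 ctr [0.46023546 0.31158452]
yaw x 1.8861091840799424 y-90 -4.396421773478399
handle [0.52622262 0.33300353] [0.39476815 0.29239124] [0.46049539 0.31269738] 0.1375850049256751 -2.8419491400732686
t 0.10 p [ 0.1895 -0.6473  0.3027] yaw of tool y -1.286 z [-0.     0.002 -1.   ] F [ 0.  -0.  -0.2] T [-0.    0.01  0.01] w 0.0854 f 0.0 q [-1.323  0.265  1.605  0.     1.274 -0.037]
```

```bash
python3 -m jog '[[[28,46,-10,0],[28,46,-10,0],[28,46,-10,0],[28,46,-10,0],[29,47,-10,0],[29,47,-15,0],[29,47,-15,0],[29,47,-15,0],[29,46,-20,0],[28,46,-20,0]]]' -0.3 30
```

```text
t: 1.35
ee_pos: [0.4753, -0.1821, 0.1683]
eef_rot: [0.99, 0.142, 0.0, 0.0]
contact_force: [0.6, -1.0, -0.3]
gripper_width: 0.0553
gripper_force: 0.0
```

```bash
python3 -c "
from h import *
st(); d=shot('top','t1'); shot('side','s1')"
```

```text
t 1.35 p [ 0.4753 -0.1821  0.1683] yaw of tool y -1.286 z [ 0. -0. -1.] F [ 0.6 -1.  -0.3] T [ 0.01  0.01 -0.  ] w 0.0553 f 0.0 q [-0.415  0.079  2.088 -0.     0.975  0.871]
```

```bash
python3 -m jog '[[[0,-1,-40,-0.017],[0,0,-35,0],[0,0,-17,0],[0,0,0,0]]]' && python3 -m jog '[[[0,0,0,0],[0,0,0,0],[0,0,0,0],[0,0,0,0],[0,0,0,0]]]' 1 40
```

```text
t: 1.95
ee_pos: [0.4735, -0.1849, 0.0758]
eef_rot: [0.991, 0.133, -0.001, -0.001]
contact_force: [-0.2, -0.1, -1.0]
gripper_width: 0.0554
gripper_force: 0.0
t: 2.58
ee_pos: [0.4757, -0.1854, 0.0784]
eef_rot: [0.991, 0.134, 0.001, 0.001]
contact_force: [-0.9, -0.4, 6.8]
gripper_width: 0.0095
gripper_force: 40.9
```

```bash
python3 -m jog '[[[0,0,30,0],[0,0,50,0],[0,20,50,0],[-4,55,0,0],[-5,55,0,0],[-5,55,0,0],[-5,55,0,0],[-5,55,0,0],[-5,55,0,0],[-5,55,0,0]]]' && python3 -m jog '[[[-5,55,0,0],[-4,55,0,0],[0,34,0,0],[0,0,0,0],[0,0,0,0]]]' && python3 -c "
from h import *
st(); d=shot('top','t2')
print(proj(d,[[0.4326,0.364,0.05]]))
cv2.imwrite('pics/z2.png',cv2.resize(d['image'][150:260,180:310,::-1],None,fx=5,fy=5,interpolation=cv2.INTER_CUBIC))"
```

```text
t: 3.82
ee_pos: [0.4401, 0.222, 0.2072]
eef_rot: [0.991, 0.134, 0.0, -0.0]
contact_force: [-0.1, 0.1, -1.1]
gripper_width: 0.0093
gripper_force: 40.2
t: 4.45
ee_pos: [0.4313, 0.3637, 0.2066]
eef_rot: [0.991, 0.134, -0.0, 0.0]
contact_force: [0.8, 0.3, -0.4]
gripper_width: 0.0096
gripper_force: 40.2
t 4.45 p [0.4313 0.3637 0.2066] yaw of tool y -1.302 z [-0.001 -0.001 -1.   ] F [ 0.8  0.3 -0.4] T [-0.03 -0.04  0.01] w 0.0096 f 40.2 q [ 0.657  0.138  1.942 -0.     1.063  1.959]
[[231.31107016 225.67062832]]
```

View pics/z2.png

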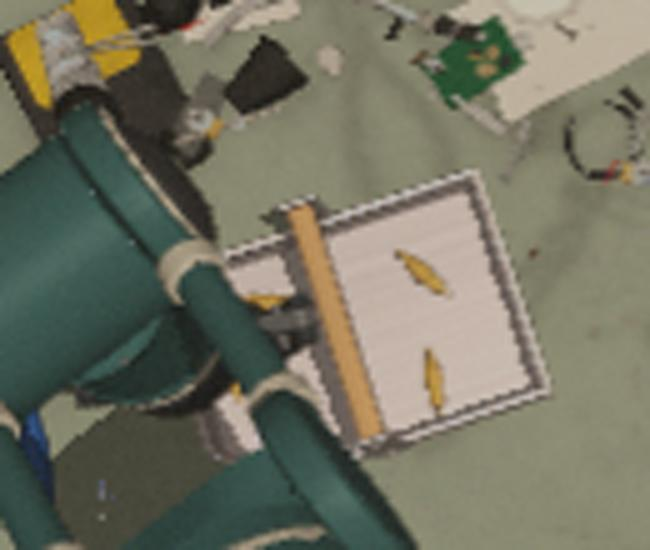

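```bash
python3 -m jog '[[[0,0,-50,0],[0,0,-40,0],[0,0,-20,0],[0,0,-6,0],[0,0,0,0]]]' && python3 -m jog '[[[0,0,0,0],[0,0,0,0],[0,0,0,0]]]' 0.2 && python3 -m jog '[[[0,0,20,0],[0,0,50,0],[0,0,60,0],[0,0,30,0],[0,0,0,0]]]' && python3 -c "
from h import *
st(); d=shot('top','t3');e=shot('side','s3')
a=cv2.resize(d['image'][170:260,190:300,::-1],(400,327),interpolation=cv2.INTER_CUBIC)
b=cv2.resize(e['image'][210:285,295:385,::-1],(393,327),interpolation=cv2.INTER_CUBIC)
cv2.imwrite('pics/z3.png',np.hstack([a,b]))"
```

```text
t: 5.12
ee_pos: [0.4318, 0.3632, 0.091]
eef_rot: [0.991, 0.133, -0.0, 0.0]
contact_force: [-0.7, 0.9, 0.1]
gripper_width: 0.0096
gripper_force: 40.9
t: 5.5
ee_pos: [0.432, 0.3639, 0.0914]
eef_rot: [0.991, 0.134, 0.0, 0.0]
contact_force: [-0.3, -1.2, 3.4]
gripper_width: 0.034
gripper_force: 2.8
t: 6.12
ee_pos: [0.4332, 0.3654, 0.2546]
eef_rot: [0.991, 0.133, 0.003, -0.002]
contact_force: [0.2, 0.1, 0.1]
gripper_width: 0.0341
gripper_force: 0.0
t 6.12 p [0.4332 0.3654 0.2546] yaw of tool y -1.303 z [ 0.006  0.005 -1.   ] F [0.2 0.1 0.1] T [-0.01 -0.03  0.04] w 0.0341 f 0.0 q [0.657 0.093 1.897 0.    1.144 1.96 ]
```

View pics/z3.png

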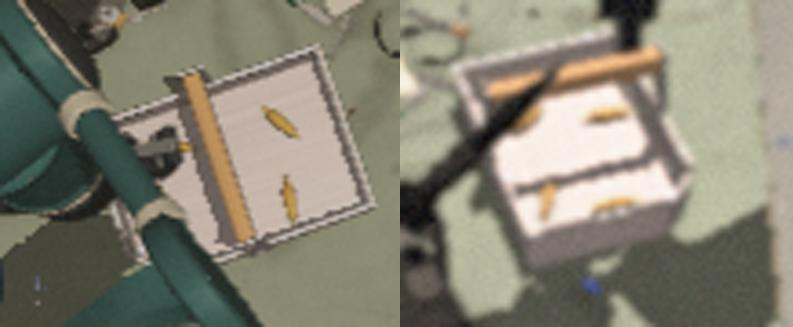

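```bash
python3 -m jog '[[[14,-26,0,0.043],[13,-27,0,0],[0,0,0,0],[0,0,-50,0],[0,0,0,0]]]' -0.3 && python3 -m jog '[[[0,0,-40,0],[0,0,-24,0],[0,0,0,0]]]' && python3 -c "
from h import *
st(); d=shot('top','t4')
cv2.imwrite('pics/z4.png',cv2.resize(d['image'][170:260,190:300,::-1],None,fx=6,fy=6,interpolation=cv2.INTER_CUBIC))"
```

```text
t: 6.85
ee_pos: [0.4548, 0.3096, 0.1954]
eef_rot: [0.988, 0.155, -0.006, 0.002]
contact_force: [-1.5, -0.5, -1.0]
gripper_width: 0.0555
gripper_force: 0.0
t: 7.22
ee_pos: [0.4571, 0.3109, 0.1354]
eef_rot: [0.988, 0.155, -0.002, 0.001]
contact_force: [-0.4, -0.1, 0.3]
gripper_width: 0.0553
gripper_force: 0.0
t 7.22 p [0.4571 0.3109 0.1354] yaw of tool y -1.259 z [-0.004 -0.002 -1.   ] F [-0.4 -0.1  0.3] T [ 0.04 -0.06 -0.  ] w 0.0553 f 0.0 q [0.552 0.203 2.016 0.    0.928 1.812]
```

View pics/z4.png

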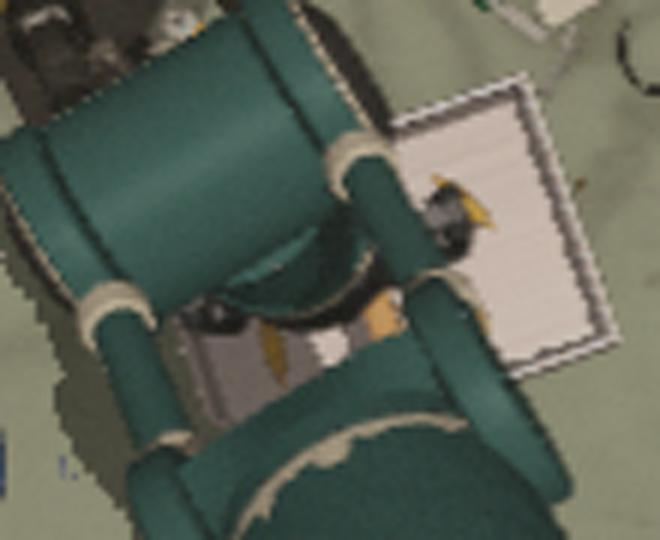

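```bash
python3 -m jog '[[[0,0,3,0],[0,0,0,0],[0,0,0,0],[0,0,0,0],[0,0,0,0]]]' 1 120 && python3 -m jog '[[[0,0,10,0],[0,0,15,0],[0,0,20,0],[0,-5,30,0],[0,-10,35,0],[0,-10,35,0],[0,0,10,0],[0,0,0,0]]]' && python3 -c "
from h import *
st()"
```

```text
t: 7.9
ee_pos: [0.46, 0.3119, 0.1422]
eef_rot: [0.988, 0.155, 0.002, -0.001]
contact_force: [0.1, -1.5, 7.1]
gripper_width: 0.0117
gripper_force: 117.6
t: 8.9
ee_pos: [0.4587, 0.2865, 0.2954]
eef_rot: [0.988, 0.155, 0.001, -0.0]
contact_force: [0.1, 0.2, -4.3]
gripper_width: 0.0118
gripper_force: 117.3
t 8.90 p [0.4587 0.2865 0.2954] yaw of tool y -1.260 z [ 0.001  0.001 -1.   ] F [ 0.1  0.2 -4.3] T [-0.04  0.02 -0.01] w 0.0118 f 117.3 q [0.512 0.015 1.902 0.    1.223 1.772]
```

```bash
python3 -m jog '[[[0,-15,10,0],[0,-30,10,0],[0,-45,10,0],[0,-50,10,0],[0,-50,10,0],[0,-50,10,0],[0,-50,10,-0.06],[0,-50,10,-0.06],[0,-50,10,-0.06],[0,-50,10,-0.06]]]' && python3 -m jog '[[[0,-50,0,-0.06],[0,-50,0,-0.06],[0,-50,0,-0.06],[0,-50,0,-0.06],[0,-50,0,-0.06],[0,-50,0,-0.06],[0,-40,0,-0.025],[0,-30,0,0],[0,-15,0,0],[0,-5,0,0]]]' && python3 -c "
from h import *
st()"
```

```text
t: 10.15
ee_pos: [0.4574, -0.1556, 0.3939]
eef_rot: [0.999, 0.034, -0.001, -0.0]
contact_force: [1.3, -0.5, -3.3]
gripper_width: 0.0117
gripper_force: 117.5
t: 11.4
ee_pos: [0.4581, -0.5441, 0.3935]
eef_rot: [0.988, -0.157, -0.001, -0.001]
contact_force: [0.2, 0.6, -3.9]
gripper_width: 0.0116
gripper_force: 117.8
t 11.40 p [ 0.4581 -0.5441  0.3935] yaw of tool y -1.886 z [-0.002  0.002 -1.   ] F [ 0.2  0.6 -3.9] T [-0.01  0.    0.01] w 0.0116 f 117.8 q [-0.906  0.297  1.4    0.     1.447  0.98 ]
```

```bash
python3 -m jog '[[[0,-20,0,0],[0,-40,0,0],[0,-50,0,0],[0,-50,0,0],[0,-45,0,0],[0,-30,0,0],[0,-20,0,0],[0,0,0,0]]]' && python3 -c "
from h import *
st()" && python3 -m jog '[[[10,-17,0,0],[10,-17,0,0],[10,-17,0,0],[10,-17,0,0]]]' && python3 -c "
from h import *
st()"
```

```text
t: 12.4
ee_pos: [0.4586, -0.7991, 0.3927]
eef_rot: [0.988, -0.157, -0.001, -0.001]
contact_force: [-0.6, 0.0, -3.6]
gripper_width: 0.0118
gripper_force: 117.9
t 12.40 p [ 0.4586 -0.7991  0.3927] yaw of tool y -1.885 z [-0.001  0.002 -1.   ] F [-0.6  0.  -3.6] T [0.03 0.01 0.01] w 0.0118 f 117.9 q [-1.077  0.774  0.707  0.     1.664  0.808]
t: 12.9
ee_pos: [0.4929, -0.8533, 0.3822]
eef_rot: [0.988, -0.156, 0.001, 0.001]
contact_force: [0.7, -0.4, -5.5]
gripper_width: 0.0121
gripper_force: 120.1
t 12.90 p [ 0.4929 -0.8533  0.3822] yaw of tool y -1.883 z [ 0.002 -0.003 -1.   ] F [ 0.7 -0.4 -5.5] T [-0.05  0.04 -0.01] w 0.0121 f 120.1 q [-1.072e+00  1.011e+00  3.180e-01  1.000e-03  1.808e+00  8.110e-01]
```

```bash
python3 -m jog '[[[20,-35,0,0],[20,-35,0,0],[20,-35,0,0]]]' && python3 -c "
from h import *
st()" && python3 -m jog '[[[0,0,40,0],[0,0,40,0],[0,0,40,0]]]' && python3 -c "
from h import *
st()"
```

```text
t: 13.28
ee_pos: [0.5088, -0.885, 0.3587]
eef_rot: [0.987, -0.156, 0.03, 0.037]
contact_force: [0.2, 0.3, -2.3]
gripper_width: 0.0119
gripper_force: 120.2
t 13.28 p [ 0.5088 -0.885   0.3587] yaw of tool y -1.887 z [ 0.047 -0.082 -0.996] F [ 0.2  0.3 -2.3] T [0.1  0.08 0.06] w 0.0119 f 120.2 q [-1.074  1.04   0.311  0.002  1.696  0.811]
t: 13.65
ee_pos: [0.4895, -0.8515, 0.4665]
eef_rot: [0.986, -0.156, 0.04, 0.05]
contact_force: [0.2, 0.3, -3.2]
gripper_width: 0.0119
gripper_force: 120.2
t 13.65 p [ 0.4895 -0.8515  0.4665] yaw of tool y -1.889 z [ 0.063 -0.11  -0.992] F [ 0.2  0.3 -3.2] T [0.16 0.1  0.  ] w 0.0119 f 120.2 q [-1.075  0.931  0.311  0.003  1.772  0.811]
```

```bash
python3 -m jog '[[[26,-45,25,0],[26,-45,25,0],[26,-45,25,0],[26,-45,25,0],[26,-45,25,0],[26,-45,25,0]]]' && python3 -c "
from h import *
st()"
```

```text
t: 14.4
ee_pos: [0.5209, -0.9049, 0.4853]
eef_rot: [0.971, -0.154, 0.114, 0.142]
contact_force: [0.1, 0.0, -3.7]
gripper_width: 0.0117
gripper_force: 120.3
t 14.40 p [ 0.5209 -0.9049  0.4853] yaw of tool y -1.919 z [ 0.178 -0.31  -0.934] F [ 0.1  0.  -3.7] T [0.42 0.27 0.04] w 0.0117 f 120.3 q [-1.075  0.928  0.311  0.009  1.537  0.812]
```

```bash
python3 -m jog '[[[25,-43,35,0],[25,-43,35,0],[25,-43,35,0],[25,-43,35,0],[25,-43,35,0],[25,-43,35,0]]]' && python3 -c "
from h import *
st(); d=shot('top','t5');e=shot('side','s5')
for q in (d,e): print(proj(q,[[0.5,-0.9,0.4]]))"
```

```text
t: 15.15
ee_pos: [0.5427, -0.9406, 0.5542]
eef_rot: [0.941, -0.149, 0.192, 0.237]
contact_force: [1.1, -0.5, -4.6]
gripper_width: 0.0121
gripper_force: 120.5
t 15.15 p [ 0.5427 -0.9406  0.5542] yaw of tool y -1.986 z [ 0.29  -0.503 -0.814] F [ 1.1 -0.5 -4.6] T [0.67 0.41 0.04] w 0.0121 f 120.5 q [-1.074  0.889  0.311  0.015  1.322  0.812]
[[770.14989754 171.62539844]]
[[328.66673938  23.32393294]]
```

```bash
python3 -m jog '[[[25,-43,35,0],[0,0,0,0],[-2,10,-4,0],[-3,20,-6,0],[-4,35,-8,0],[-5,50,-10,0],[-5,50,-10,0],[-5,50,-10,0],[-5,50,-10,0],[-5,50,-10,0]]]' && python3 -m jog '[[[-5,50,-10,0],[-5,50,-10,0],[-5,45,-10,0],[-5,35,-5,0],[-5,20,-5,0],[0,10,0,0],[0,0,0,0]]]' && python3 -c "
from h import *
st(); d=shot('top','t6');e=shot('side','s6')
p=[]
for q in (d,e):
  c=proj(q,[ctrl.get_state()['ee_pos']])[0]; print(c); x,y=np.clip(c-[60,60],0,[520,280]).astype(int); p.append(cv2.resize(q['image'][y:y+120,x:x+120,::-1],(400,400),interpolation=cv2.INTER_CUBIC))
cv2.imwrite('pics/z6.png',np.hstack(p))"
```

```text
t: 16.5
ee_pos: [0.5116, -0.6294, 0.4952]
eef_rot: [0.935, -0.148, 0.203, 0.251]
contact_force: [1.1, -0.1, -3.0]
gripper_width: 0.0121
gripper_force: 120.3
t: 17.38
ee_pos: [0.4876, -0.4217, 0.4563]
eef_rot: [0.934, -0.148, 0.204, 0.252]
contact_force: [0.2, -0.2, -4.2]
gripper_width: 0.0117
gripper_force: 120.1
t 17.38 p [ 0.4876 -0.4217  0.4563] yaw of tool y -2.000 z [ 0.307 -0.531 -0.79 ] F [ 0.2 -0.2 -4.2] T [ 0.68  0.38 -0.03] w 0.0117 f 120.1 q [-0.65  -0.141  1.86  -0.328  0.828  1.383]
[574.74625805 174.00477049]
[329.48623605  44.75345377]
```

View pics/z6.png

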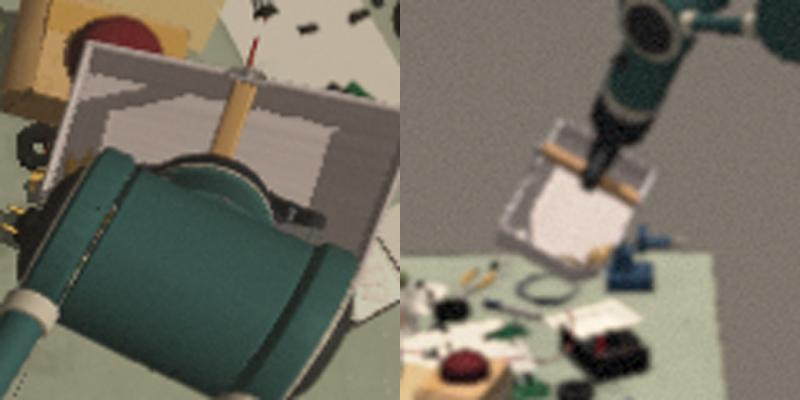

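```bash
python3 -m jog '[[[0,15,0,0],[0,30,0,0],[0,45,0,0],[0,55,0,0],[0,55,0,0],[0,55,0,0],[0,55,0,0],[0,55,0,0],[0,55,0,0],[0,55,0,0]]]' && python3 -m jog '[[[0,50,0,0],[0,35,0,0],[0,25,0,0],[0,10,0,0],[0,0,0,0],[0,0,0,0]]]' && python3 -c "
from h import *
s=st(); e=shot('side','s7'); R=Rn.from_quat(s['eef_rot']).as_matrix()
g=np.array(s['ee_pos'])+R[:,2]*.054
X=-R[:,1]; Z=-R[:,2]; Y=np.cross(Z,X); T=np.c_[X,Y,Z]
pts=np.array([[82,52,3],[97,-67,3],[-97,67,3],[-97,-67,3]])/1000-[0,0,.086]
W=g+pts@T.T; print('cut,b,c,d z',W[:,2].round(3)); px=proj(e,W); print(px.round(0))
x,y=np.clip(px.mean(0)-[65,50],0,[510,300]).astype(int); print(x,y)
cv2.imwrite('pics/z7.png',cv2.resize(e['image'][y:y+100,x:x+130,::-1],None,fx=6,fy=6,interpolation=cv2.INTER_CUBIC))"
```

```text
t: 18.73
ee_pos: [0.4873, 0.0559, 0.4563]
eef_rot: [0.935, -0.148, 0.205, 0.25]
contact_force: [2.0, -0.5, -4.2]
gripper_width: 0.012
gripper_force: 120.5
t: 19.48
ee_pos: [0.4905, 0.167, 0.4601]
eef_rot: [0.936, -0.144, 0.2, 0.25]
contact_force: [0.5, -0.7, -3.4]
gripper_width: 0.0118
gripper_force: 120.2
t 19.48 p [0.4905 0.167  0.4601] yaw of tool y -1.989 z [ 0.302 -0.526 -0.795] F [ 0.5 -0.7 -3.4] T [0.69 0.42 0.01] w 0.0118 f 120.2 q [ 0.605 -0.093  1.808 -0.651  1.507  2.551]
cut,b,c,d z [0.294 0.341 0.361 0.421]
[[319. 154.]
 [285. 141.]
 [342. 115.]
 [308.  97.]]
248 76
```

View pics/z7.png

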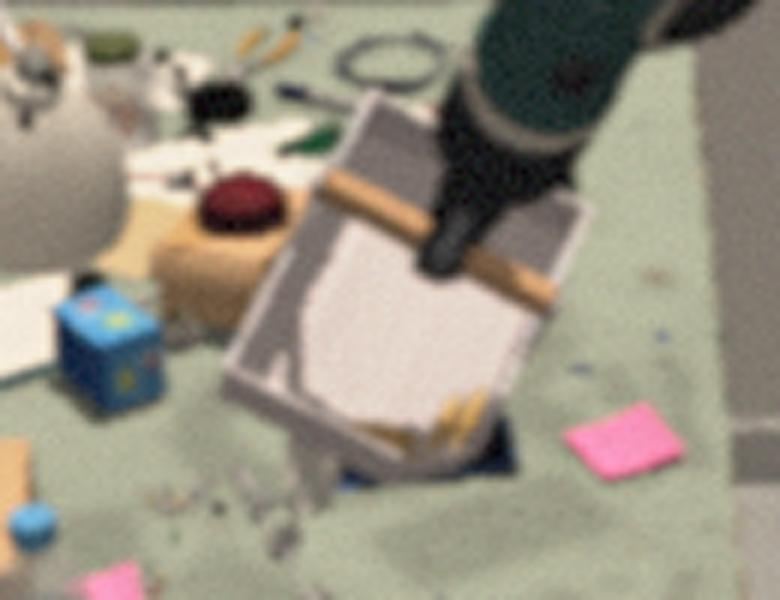

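```bash
python3 -m jog '[[[0,-30,0,0.06],[0,-30,0,0.06],[15,-10,0,0],[-15,0,0,0.1],[15,0,0,-0.1],[-15,0,0,0.1],[0,12,0,0],[0,-12,0,0],[0,0,0,0],[0,0,0,0]]]' && python3 -c "
from h import *
s=st(); e=shot('side','s8'); acc=e['image'].astype(float)
for i in range(7): acc+=ctrl.get_image('side')['image']
im=(acc/8).astype(np.uint8); R=Rn.from_quat(s['eef_rot']).as_matrix()
g=np.array(s['ee_pos'])+R[:,2]*.054
X=-R[:,1]; Z=-R[:,2]; Y=np.cross(Z,X); T=np.c_[X,Y,Z]
pts=np.array([[82,52,3],[97,-67,3],[-97,67,3],[-97,-67,3],[67,67,3],[97,37,3],[67,67,31],[97,37,31]])/1000-[0,0,.086]
W=g+pts@T.T; print('cut,b,c,d z',W[:,2].round(3)); px=proj(e,W); 
x,y=(px[0]-[30,30]).astype(int); print(((px-[x,y])*12).round(0).tolist())
cv2.imwrite('pics/z8.png',cv2.resize(im[y:y+48,x:x+60,::-1],None,fx=12,fy=12,interpolation=cv2.INTER_CUBIC))"
```

```text
t: 20.78
ee_pos: [0.4906, 0.098, 0.4601]
eef_rot: [0.946, -0.04, 0.226, 0.227]
contact_force: [-0.3, 0.9, -3.6]
gripper_width: 0.0116
gripper_force: 120.5
t 20.77 p [0.4906 0.098  0.4601] yaw of tool y -1.768 z [ 0.41  -0.447 -0.795] F [-0.3  0.9 -3.6] T [ 0.61  0.6  -0.03] w 0.0116 f 120.5 q [ 0.472 -0.246  1.938 -0.65   1.312  2.255]
cut,b,c,d z [0.294 0.341 0.361 0.421 0.294 0.295 0.316 0.317]
[[369.0, 364.0], [-27.0, 252.0], [530.0, -101.0], [124.0, -277.0], [426.0, 341.0], [311.0, 388.0], [464.0, 296.0], [347.0, 343.0]]
```

View pics/z8.png

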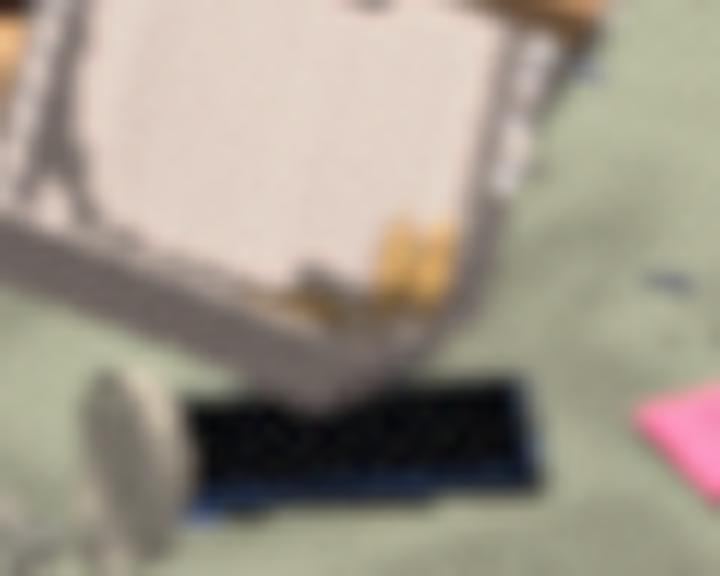

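```bash
python3 -m jog '[[[0,0,0,0.05],[0,10,0,0.1],[-5,30,0,0.1],[-5,45,0,0.1],[-5,50,0,0.1],[-5,50,0,0.1],[-5,50,0,0.1],[-5,50,0,0.1],[-5,40,0,0.08],[0,25,0,0]]]' && python3 -m jog '[[[0,20,0,0],[0,10,0,0],[0,0,0,0],[0,0,0,0]]]'
cat >> h.py <<'E'
def corner(cam,tag,n=6,fx=10):
    s=st(); e=shot(cam,tag); acc=e['image'].astype(float)
    for i in range(n-1): acc+=ctrl.get_image(cam)['image']
    im=(acc/n).astype(np.uint8); R=Rn.from_quat(s['eef_rot']).as_matrix()
    g=np.array(s['ee_pos'])+R[:,2]*.054
    X=-R[:,1]; Z=-R[:,2]; Y=np.cross(Z,X); T=np.c_[X,Y,Z]
    pts=np.array([[82,52,3],[97,-67,3],[-97,67,3],[-97,-67,3],[67,67,3],[97,37,3],[67,67,31],[97,37,31]])/1000-[0,0,.086]
    W=g+pts@T.T; print('cut,b,c,d z',W[:,2].round(3)); px=proj(e,W)
    x,y=np.clip(px[0]-[38,28],0,[560,340]).astype(int); print(px[:4].round(),((px-[x,y])*fx).round(0).tolist())
    cv2.imwrite(f'pics/{tag}z.png',cv2.resize(im[y:y+60,x:x+80,::-1],None,fx=fx,fy=fx,interpolation=cv2.INTER_CUBIC))
E
python3 -c "
from h import *
corner('top','t9')"
```

```text
t: 22.42
ee_pos: [0.4548, 0.4496, 0.4596]
eef_rot: [0.882, 0.346, 0.298, 0.116]
contact_force: [-0.2, -0.3, -4.2]
gripper_width: 0.0121
gripper_force: 120.3
t: 22.92
ee_pos: [0.4556, 0.4774, 0.46]
eef_rot: [0.882, 0.345, 0.298, 0.117]
contact_force: [0.7, -0.4, -4.0]
gripper_width: 0.0116
gripper_force: 120.3
t 22.93 p [0.4556 0.4774 0.46  ] yaw of tool y -0.938 z [ 0.607 -0.    -0.795] F [ 0.7 -0.4 -4. ] T [ 0.    0.81 -0.03] w 0.0116 f 120.3 q [ 0.982 -0.005  1.724 -0.601  1.103  1.997]
cut,b,c,d z [0.294 0.341 0.361 0.421 0.294 0.295 0.316 0.317]
[[154. 203.]
 [108. 174.]
 [207. 160.]
 [159. 118.]] [[385.0, 290.0], [-73.0, 2.0], [916.0, -144.0], [440.0, -556.0], [474.0, 292.0], [296.0, 288.0], [437.0, 349.0], [255.0, 345.0]]
```

View pics/t9z.png

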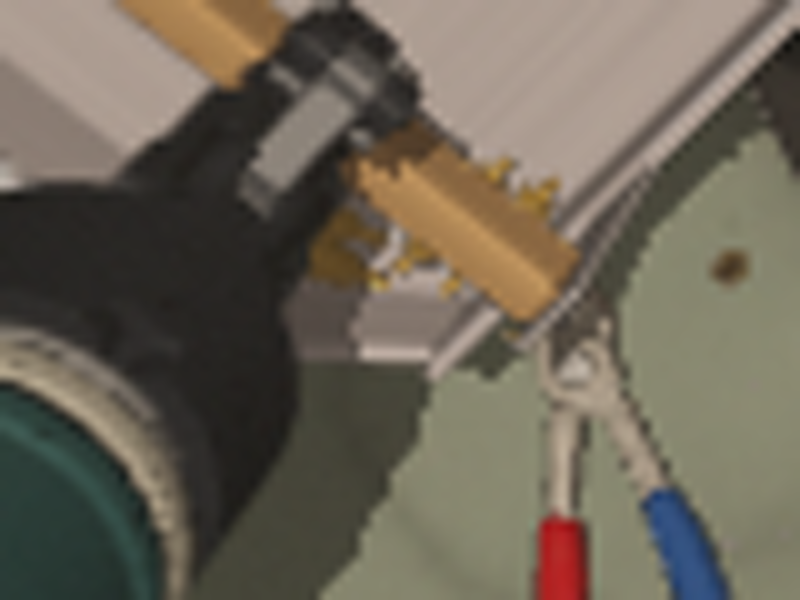

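```bash
cat >> h.py <<'E'
def amap(e,s,h=.009,x0=20,y0=-20,step=3):
    R=Rn.from_quat(s['eef_rot']).as_matrix(); g=np.array(s['ee_pos'])+R[:,2]*.054
    X=-R[:,1]; Z=-R[:,2]; T=np.c_[X,np.cross(Z,X),Z]
    xs=np.arange(98,x0,-step); ys=np.arange(68,y0,-step)
    G=np.array([[x/1000,y/1000,h-.086] for x in xs for y in ys]); px=proj(e,g+G@T.T).astype(np.float32)
    im=cv2.remap(e['image'],px[:,0].reshape(len(xs),-1),px[:,1].reshape(len(xs),-1),cv2.INTER_LINEAR)
    H=cv2.cvtColor(im,cv2.COLOR_RGB2HSV); m=(H[...,0]>10)&(H[...,0]<30)&(H[...,1]>85)
    print('rows x 98 down, cols y 68 down')
    for x,r,v in zip(xs,m,H[...,2]): print('%3d '%x+''.join(('#' if q>130 else '+') if k else '.' if q>110 else ' ' for k,q in zip(r,v)))
E
python3 -c "
from h import *
s=ctrl.get_state()
amap(load('t9'),s)
e=shot('side','s9'); amap(e,s)"
```

```text
rows x 98 down, cols y 68 down
 98                            ...
 95    ..                      ...
 92   ....                     ...
 89  .....                     ...
 86 .......   ++               ...
 83 ....... +++++              ...
 80 .......++++++             ....
 77 ......##+++++             ....
 74 .......+. +++             ....
 71 ......... ++++   ...      ....
 68  .....#..++++    ....     ....
 65  .##. ##.+        ...     ....
 62 ...+.+##..+       ...     ....
 59 ############+++   ...    +####
 56 ##############++  ...    +####
 53 ###############+  ...    +####
 50 ############+++   ...    +####
 47 ############+++   ...    #####
 44 ###########++++   ...    +####
 41 ###########++++          +####
 38 ###########+++    ...    +####
 35 .####+##.                 ....
 32  .+##.+#......           .....
 29  .##..#........          .....
 26  ..#............         .....
 23  ..................     ......
rows x 98 down, cols y 68 down
 98 .............      ....     . 
 95 ............         .        
 92 ........   .   ...       ...  
 89 .......   ....................
 86 ..............................
 83 ..............................
 80 ..............................
 77 .............+++++++..........
 74 ...........+++++++   .........
 71 ........#++++++       ........
 68 ....#####++      ..   ........
 65 ...######+..  . ..... ........
 62 ..#######+.... ........  ..   
 59 ..#######++..  ... ....  ..   
 56 .++####++++.  ...  .......    
 53 .++++++++++  ...   ........   
 50 .+++++++++.......... ... .....
 47 .+++++++++....................
 44 .++++++++............. .......
 41 ..++++++#.....................
 38 .#######......................
 35 .####.........................
 32 ..##..........................
 29 ..............................
 26 ..............................
 23 ..............................
```

```bash
python3 -m jog '[[[10,0,0,0],[25,0,0,0],[40,0,0,0],[45,0,0,0],[40,0,0,0],[25,0,0,0],[15,0,0,0],[0,0,0,0],[0,0,0,0],[0,0,0,0]]]' && python3 -c "
from h import *
s=st()
e=shot('top','t10'); amap(e,s,.009,-98,-68,3)
e=shot('side','s10'); amap(e,s,.009,-98,-68,3)"
```

```text
t: 24.52
ee_pos: [0.6545, 0.4786, 0.4604]
eef_rot: [0.882, 0.346, 0.299, 0.116]
contact_force: [-0.0, -0.3, -4.1]
gripper_width: 0.0119
gripper_force: 120.5
t 24.52 p [0.6545 0.4786 0.4604] yaw of tool y -0.936 z [ 0.607  0.002 -0.795] F [-0.  -0.3 -4.1] T [-0.03  0.78 -0.04] w 0.0119 f 120.5 q [ 0.739  0.238  1.455 -0.507  0.997  1.744]
rows x 98 down, cols y 68 down
 98 ##....              ......        ......    . 
 95 ++#..                 ................        
 92 ++....                 ..............      .  
 89 ++.....     +            .........        ..  
 86 .......   ++++                            ..  
 83 .......  +++++                            ..  
 80 .......+++++++                           ...  
 77 .......#+++++++                          .... 
 74 .........  ++++                         ..... 
 71 ......#.. ++++++                        ....  
 68 ..+...+. +++++++                       .....  
 65 ..#.. ##.                             ......  
 62 ..+#.+##..                           .......  
 59 . ++ ++++                            .... ..  
 56 . +++++++  
[... 5333 characters left out ...]
+++++................................
-61 #++##+#+++++##................................
-64 #############.................................
-67 ##############................................
-70 ##############................................
-73 ##############................................
-76 #############.................................
-79 .........##................... .  ............
-82 ....................... .......   ............
-85 ...............................   ............
-88 ....... ........... ........ .  . ............
-91 .....   ......      ........    .  ...........
-94 .... . .        .   ........       ...........
-97 ...           .           .        ...........
```

```bash
python3 -m jog '[[[-10,-15,0,0],[-15,-30,0,0],[-20,-45,0,0],[-20,-50,0,0],[-10,-55,0,0],[0,-58,0,0],[0,-58,0,0],[0,-58,0,0],[0,-58,0,0],[0,-58,0,0]]]' && python3 -m jog '[[[0,-58,0,0],[0,-58,0,0],[0,-55,0,0],[0,-50,0,0],[0,-45,0,0],[0,-30,0,0],[0,-20,0,0],[0,-10,0,0],[0,0,0,0],[0,0,0,0]]]' && python3 -c "
from h import *
s=st()
e=shot('top','t11'); amap(e,s,.009,10,-68,3)
e=shot('side','s11'); amap(e,s,.009,10,-68,3)"
```

```text
t: 25.88
ee_pos: [0.5793, -0.0083, 0.4607]
eef_rot: [0.882, 0.346, 0.299, 0.117]
contact_force: [1.3, -0.6, -3.7]
gripper_width: 0.012
gripper_force: 120.3
t: 27.12
ee_pos: [0.5805, -0.3317, 0.4601]
eef_rot: [0.882, 0.346, 0.298, 0.116]
contact_force: [0.9, -0.2, -3.6]
gripper_width: 0.012
gripper_force: 120.3
t 27.12 p [ 0.5805 -0.3317  0.4601] yaw of tool y -0.936 z [ 0.607  0.002 -0.795] F [ 0.9 -0.2 -3.6] T [-0.03  0.79  0.01] w 0.0120 f 120.3 q [-0.724 -0.059  1.776  0.51   0.971 -0.095]
rows x 98 down, cols y 68 down
 98 .....               ........................  
 95 ....                 .......................  
 92 ...            ++++++.......................  
 89 ..         +++++++++  ......................  
 86 .      .  ++++++++++   .....................  
 83 .. ......+++++++++ ++++.....................  
 80 ........##++++++++++++#.....................  
 77 ........... ++++++++++......................  
 74 .......#...+++++++++  ......................  
 71 .......#..++++++++    ......................  
 68 . .#..#+ ..           ......................  
 65   +# +
[... 1819 characters left out ...]
.....................................
 47 .+++++++......................................
 44 .++++++#......................................
 41 ++++++#.......................................
 38 ++####........................................
 35 +####.........................................
 32 ####..........................................
 29 ..............................................
 26 ..............................................
 23 ..............................................
 20 ..............................................
 17 ..............................................
 14 ..............................................
 11 ..............................................
```

```bash
python3 -m jog '[[[0,0,0,0],[0,0,0,0],[0,0,0,0],[0,0,0,0],[0,0,0,0],[0,0,0,0]]]' && python3 -c "
from h import *
a=load('t11')['image'].astype(int); s=st(); e=shot('top','t12'); d=abs(e['image'].astype(int)-a).max(2); print((d>40).sum())
print(ctrl.hand_in())"
```

```text
t: 27.98
ee_pos: [0.5804, -0.3329, 0.4599]
eef_rot: [0.882, 0.345, 0.298, 0.116]
contact_force: [0.4, -0.5, -3.7]
gripper_width: 0.0114
gripper_force: 120.3
t 27.98 p [ 0.5804 -0.3329  0.4599] yaw of tool y -0.937 z [ 0.607  0.001 -0.795] F [ 0.4 -0.5 -3.7] T [-0.05  0.79  0.03] w 0.0114 f 120.3 q [-0.725 -0.058  1.775  0.51   0.97  -0.095]
396
the job is handed in; nothing more can be done
None
```

The stray plug went into the tray, and I handed the job in at about 28 s with the tray held about 0.29 m above the bench, tipped about 37° with the cut-off corner lowest. The last colour map of the tray floor showed two plugs along each wall at that corner and none elsewhere, but a picture comparison just before hand-in still showed 396 changed pixels that I did not trace, so I did not confirm the plugs were lying still.

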